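# Free the cake turntable's index plunger

### The job

Somebody has hung a small steel tart ring on the index plunger of the cake turntable. Lift the ring up and off over the plunger's knob and put it down in the empty square steel tub, then pull the plunger fully back, away from the disc, and keep holding it there so that the disc is free to turn: finish while still gripping or hooking the plunger against its spring. Do not shift the tart on the disc or knock the other things about.

Things in the scene. Friction and masses are not known exactly. Their poses are not given: they have to be found in the camera images.
- turntable: Fixed cake turntable: grey foot 190 mm wide, 18 high; aluminium disc 280 mm wide, its rim from z = 85 to 115 mm with dark index holes. Origin on the table under the disc's centre, z up. A grey block, 36 mm wide, 118 high, stands along its own -y, 150 to 175 mm from the centre, on a 14 mm high arm; the plunger runs level through it along -y at z = 100 mm. Beyond the block only the table lies below.
- seat_hole (a point): The mouth of the seat hole in the disc's rim: the point on the plunger's axis, 140 mm from the disc's centre. The way from here to plunger_knob is the direction in which the plunger is pulled.
- plunger_knob (a point): Centre of the plunger's black knob (30 mm diameter, 20 mm long along the level axis); moves with it. Seated: 235 mm from the disc's centre, z = 100 mm. From knob to block runs a bare steel shaft of 10 mm diameter, 50 mm long when seated, on which the ring hangs. Pull level, away from the disc, by gripping the knob or closing the fingers on the shaft behind the knob.
- plunger (a joint): Travel of the index plunger (m): 0 = seated, its pin 12 mm deep in the disc's hole; 0.020 = fully back against its stop. A spring pulls it home with about 5 N at 0 and 10 N at 0.020; let go, it snaps back.
- ring: Loose steel tart ring, 60 mm outside diameter, 3 mm wall, 25 mm wide along its axis, about 70 g. Origin at its centre, own y along its axis. At first it hangs upright on the plunger's shaft between block and knob, axis along the shaft, centre 22 mm below the shaft's axis (z = 78 mm). Its centre must rise 12 mm or more, best 22 mm, for the knob to pass through it.
- tub: Fixed open steel tub, 180 x 180 mm outside, 60 mm high, 4 mm walls and floor, empty. Origin at the centre of its underside on the table. The ring may lie, lean or stand anywhere in it.
- tart: Loose baked tart, 170 mm diameter, 24 mm high, resting on the turntable's disc (top at 115 mm). Origin at the centre of its underside. Leave alone.
- nozzle_a: Loose steel piping nozzle, a cone 25 mm wide and 48 mm high standing on the table on the robot's side. Origin at its underside. Leave alone.
- nozzle_b: Loose steel piping nozzle like the other, on the far side of the table. Leave alone.
- jar: Loose amber glass jar, 68 mm diameter, 85 mm high, on the far side of the table. Origin at its underside. Leave alone.
- spatula: Loose spatula lying flat at the left, beyond the tub. Leave alone.

How it is judged:
On the way, in this order (a step that is already met when the one before it is completed fails the run):
1. the ring is carried clear of the plunger in the gripper (horizontal distance between ring and plunger_knob above 0.06 m and height (world z) of ring above 0.07 m and contact force between the fingers and ring above 0.5 N and y of ring in the frame of turntable below -0.25 m), for 0.1 s.
2. the ring is in the tub, let go and at rest (x of ring in the frame of tub between -0.085 and 0.085 m and y of ring in the frame of tub between -0.085 and 0.085 m and z of ring in the frame of tub below 0.05 m and contact force between the fingers and ring below 0.1 N and linear speed of ring below 0.05 m/s), for 0.2 s.
At the end, for the whole second after the job is handed in: The plunger is held by the fingers (over 2 N) at least 16 mm back of its 20 mm travel, and the ring lies in the tub (centre inside its walls, less than 50 mm above its underside), let go and at rest (all of step 2 and value of joint plunger above 0.016 m and contact force between the fingers and plunger above 2 N); the arm keeps its last pose, push and grip.
It fails at once if the tart is shifted by more than 30 mm (distance of tart from where it was at the start of the episode above 0.03 m).
It fails at once if another loose thing (nozzle, jar, spatula) is shifted by more than 30 mm (distance of any of nozzle_a, nozzle_b, jar, spatula from where it was at the start of the episode above 0.03 m).
It also fails if it takes over 50 s, if anything falls off the work surface, if the arm or the gripper's body presses on something with over 40 N, if the wrist force passes 120 N, or if a joint passes its speed limit or range.

### The arm

A 6-joint arm with a two-finger parallel gripper is mounted at the origin on the work surface. World frame = base frame: x ahead of the robot, y to its left, z up, the work surface at z = 0. Lengths are in m, angles in rad, forces in N, time in s.
With the tool pointing down it reaches from about 0.35 to 0.775 m from the base axis. Payload 7.3 kg.
Tool frame: the origin (TCP) lies on the centre line of the jaws, within the pads' length; the fingertips stand 22 mm ahead of it and the grasp point (between the pads) lies 3 mm ahead of it; z points along the fingers, y is the line along which they close (so a half turn about z gives the same grasp; the last joint's range is limited). The gripper opens to 92 mm and grips with 3 to 60 N. Pads are 19 mm wide; open, the fingers measure 130 mm over their backs; the gripper's body (75 mm by 190 mm) begins 47 mm behind the grasp point.
Start: joints at [1.022, 0.342, 1.524, -0, 1.275, -0.146], TCP at [0.206, 0.483, 0.249] pointing down, gripper open.
Joint ranges: [-2.53, 2.53], [-0.77, 2.02], [0.04, 2.7], [-1, 4.14], [0.28, 2.66], [-3.11, 3.11]. Speed limits (rad/s): [2.57, 2.57, 3.14, 3.14, 3.14, 3.14].

### API

Orientations are given as a unit quaternion [x, y, z, w].
In Python, from cell import manip, imaging, monitor gives the robot as it stands (manip), with the cameras (imaging) and the readings (monitor).
- The arm moves only by the tool shift_gripper, called by a JSON object that holds its "op" and its "data". Schema: {"type":"object","properties":{"motion":{"type":"array","items":{"type":"object","properties":{"jaw":{"type":"number"},"tx":{"type":"number"},"ty":{"type":"number"},"tz":{"type":"number"},"twist":{"type":"number"}},"additionalProperties":false,"required":["jaw"]},"minItems":1,"maxItems":12},"only":{"type":"string"},"quiet":{"type":"boolean"},"lines":{"type":"string"}},"required":["motion"],"additionalProperties":false}. motion is a list of rows, 1 to 12 of them, each an object with the fields jaw (the finger opening in m), tx, ty, tz (the shift in normalised numbers (1 is 1 m)), twist (a turn about the tool's z in a scale on which 1.0 is pi rad); a field left out counts as zero (the opening has to be given); each row is the pose to reach, as a shift and turn from the pose commanded when the call began, along the tool's axes at that moment; what a row does not reach only later rows make up. A row lasts 1/8 s, in which the tool goes at most 0.0625 m and 0.188 rad, less where a joint would pass 70% of its speed; a pose out of reach is approached as far as the arm can. The fingers move at their own pace and stop on an object; the grip force is fixed at half the most. Time passes only in rows, so rows that do not move let the fingers close. The tool returns the time, the measured TCP pose, the force, the opening and the grip force at its end. only (a regular expression) keeps the lines of the reply that match it, lines (a string "A,B") keeps lines A to B, and quiet returns only ok. No shift or turn number may pass 1 either way. Input that does not fit is refused with a message, and nothing moves.
- monitor.get_obs(): the state, without advancing time (a new reading comes with each control period).
- imaging.camera(name): name is "side" or "top" or "wrist"; returns a dict with "color" (480x640x3 uint8, red, green, blue), "K" (3x3 intrinsics, pixels), "k1" (the pictures are not rectified: a ray, as slopes to the right and down, at radius r is drawn at 1 + k1 r^2 times it, then the intrinsics apply), "position" and "attitude" of the camera in the world. Camera axes: x right, y down, z forward; pixel columns grow to the right and rows downward; lengths in m; the calibration is good to about 2 mm. A picture is of the moment at which its call begins. There is no depth.
- manip.close_job(): hands the job in; it is judged then, once.
The state is a dict: "time": time; "joints": joint angles; "qvel": joint speeds; "joint_torque": joint torques, N m; "tool_pos": TCP position; "tool_rot": TCP orientation; "ft_force": force on the tool from outside, world axes, zero at the start; "torque": the same for the moment, N m; "opening": finger opening in m; "grasp_force": force on a finger pad.
Only numpy, scipy, OpenCV 4.12 (cv2) and the standard library are available. Lean on these libraries where they do the work, as an engineer would, in place of code of your own. Each camera call takes 0.05 s, during which the arm holds its last target. There are 200 camera calls.

## Working session

There is one attempt and no reset: what is moved stays moved. The work goes in short steps, Python scripts to look and compute and a tool call to move; the robot and the scene stay as the last step left them, time stands still between calls to the robot, and variables do not carry over. Pictures are saved under pics/ and viewed, at most 10 in all, crops included, and the job is handed in when it is done.

```bash
ls; mkdir -p pics
```

Run:
```python
from cell import manip, imaging, monitor
import cv2
for n in ("top","side"):
    c=imaging.camera(n); cv2.imwrite(f"pics/{n}0.png",c["color"][:,:,::-1]); print(n,c["K"],c["k1"],c["position"],c["attitude"])
o=monitor.get_obs(); print(o["time"],o["tool_pos"],o["tool_rot"],o["opening"])
```

```text
cell.py
pics
top [[551.81858837   0.         319.58779903]
 [  0.         551.81858837 233.32903791]
 [  0.           0.           1.        ]] 0.008334237453048975 [0.43236175 0.13548899 1.45677826] [ 0.70856898 -0.70351824  0.04457314 -0.0317068 ]
side [[589.09667272   0.         322.93481179]
 [  0.         589.09667272 238.83938424]
 [  0.           0.           1.        ]] -0.0815225698095478 [0.50182719 1.03099615 0.77092059] [-0.03281584  0.89472167 -0.44516599  0.01494996]
0.1 [0.20560936 0.48271544 0.24814514] [ 2.00039694e-01  9.79787577e-01 -6.17583845e-04 -2.09009398e-04] 0.09176121038407023
```

View pics/top0.png

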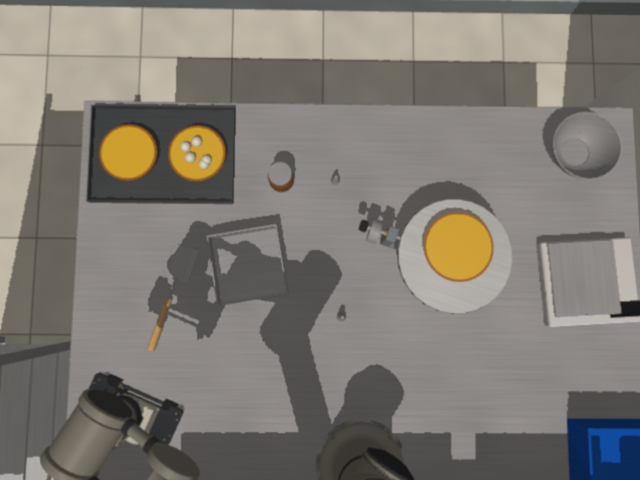

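View pics/side0.png

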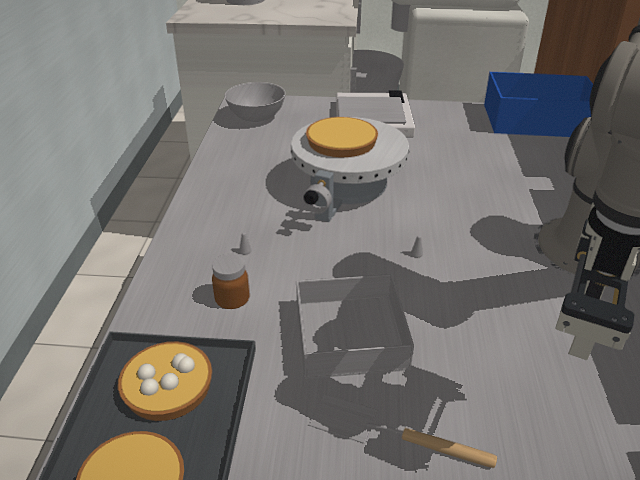

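The top view shows the knob at about (364,226), the ring at (376,232), the block at (391,236), the disc at (455,256) and the tub at (248,262). The side view shows the knob at (311,197) with the ring behind it, and the nozzles, jar and spatula are all clear of the shaft. Next I'll turn these into positions.

Create h.py:
```python
import numpy as np, cv2
from scipy.spatial.transform import Rotation as R
from cell import manip, imaging, monitor
def rays(c,uv):
    K=c["K"]; d=np.array([c["k1"],0,0,0,0.])
    p=cv2.undistortPoints(np.float64(uv).reshape(-1,1,2),K,d)[:,0]
    v=np.c_[p,np.ones(len(p))]
    return R.from_quat(c["attitude"]).apply(v)
def plane(c,uv,z):
    v=rays(c,uv); o=np.array(c["position"]); return o+v*((z-o[2])/v[:,2])[:,None]
def tri(c1,p1,c2,p2):
    A=[];b=[]
    for c,p in((c1,p1),(c2,p2)):
        v=rays(c,[p])[0]; v/=np.linalg.norm(v); P=np.eye(3)-np.outer(v,v); A.append(P); b.append(P@c["position"])
    x,r,_,_=np.linalg.lstsq(np.vstack(A),np.hstack(b),rcond=None); return x,r
def blob(m,box):
    x0,y0,x1,y1=box; s=np.zeros(m.shape,np.uint8); s[y0:y1,x0:x1]=m[y0:y1,x0:x1]
    n,l,st,ce=cv2.connectedComponentsWithStats(s); i=1+np.argmax(st[1:,4]); return ce[i],st[i],(l==i).astype(np.uint8)
```

Run:
```python
from h import *
t=imaging.camera("top"); s=imaging.camera("side")
gt=cv2.cvtColor(t["color"],cv2.COLOR_RGB2GRAY); gs=cv2.cvtColor(s["color"],cv2.COLOR_RGB2GRAY)
kt=blob(np.uint8(gt<40),(355,215,375,240)); ks=blob(np.uint8(gs<45),(298,185,325,210))
print("knob px",kt[0],kt[1],ks[0],ks[1]); print("knob tri",tri(t,kt[0],s,ks[0]), plane(t,[kt[0]],.108))
# disc
hsv=cv2.cvtColor(t["color"],cv2.COLOR_RGB2HSV)
m=np.uint8(gt>150)|np.uint8((hsv[:,:,1]>150)&(hsv[:,:,2]>120))
for th in (140,150,160):
    b=blob(np.uint8(gt>th)|np.uint8((hsv[:,:,1]>150)),(398,195,515,315))
    cn,_=cv2.findContours(b[2],0,1); h=cv2.convexHull(max(cn,key=cv2.contourArea))
    w=plane(t,h[:,0].astype(float),.115)[:,:2]; e=cv2.fitEllipse(np.float32(w)); print("disc",th,e,b[1])
A=t["color"][205:260,340:410]; B=s["color"][165:230,285:350]
im=np.hstack([cv2.resize(A,(420,330),interpolation=0),cv2.resize(B,(380,380),interpolation=2)[:330]]); cv2.imwrite("pics/z1.png",im[:,:,::-1])
tub=plane(t,[[208,236],[278,218],[287,293],[220,304]],.06); print("tub",tub,tub.mean(0))
```

```text
knob px [364.66666667 222.11111111] [362 221   6   3   9] [310.66883117 197.07142857] [304 191  14  14 154]
knob tri (array([ 0.60455679, -0.00080473,  0.09732815]), array([3.45353459e-05])) [[6.07362136e-01 2.59730854e-04 1.08000000e-01]]
disc 140 ((0.5343285799026489, -0.2727280855178833), (0.30035343766212463, 0.39250558614730835), 9.603878021240234) [  399   195   116   119 10379]
disc 150 ((0.526168704032898, -0.22041423618793488), (0.27654024958610535, 0.27774450182914734), 1.9158917665481567) [ 399  200  113  113 9489]
disc 160 ((0.5261362791061401, -0.22014154493808746), (0.2748525142669678, 0.27524715662002563), 105.48467254638672) [ 399  200  113  113 5594]
tub [[0.57469306 0.3933406  0.06      ]
 [0.62226876 0.21682331 0.06      ]
 [0.43225931 0.19150737 0.06      ]
 [0.40390592 0.35864081 0.06      ]] [0.50828176 0.29007802 0.06      ]
```

View pics/z1.png

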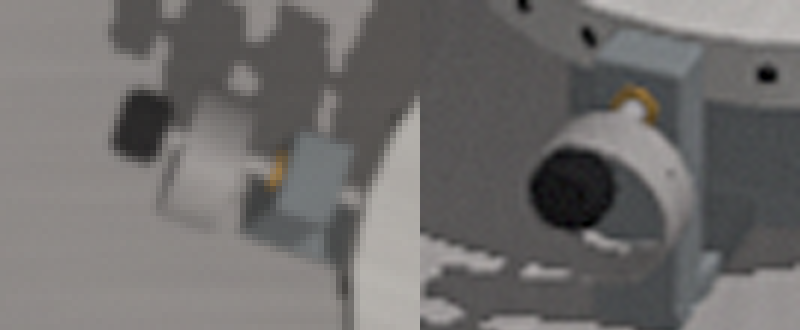

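The enlarged crop shows, in the top view, the knob centre at about (363.7,225.8), the ring at about (374,232) and the block at about (392,235). In the side view, the ring hangs directly behind the knob.

Run:
```python
from h import *
t=imaging.camera("top"); s=imaging.camera("side")
D=np.array([.5262,-.2203])
k=plane(t,[[363.7,225.8]],.104)[0,:2]; print("knob",k,np.linalg.norm(k-D))
print("front tri",tri(t,[363.7,225.8],s,[310.8,197.2]), plane(s,[[310.8,197.2]],.1))
pt=plane(t,[[340+x/6,205+y/6] for x,y in((180,138),(262,165),(315,182))],.104)[:,:2]; 
bl=plane(t,[[340+x/6,205+y/6] for x,y in((300,133),(353,146),(330,218),(277,205))],.118)[:,:2]; print("block",bl,bl.mean(0))
for p in [k,*pt,bl.mean(0)]: v=p-D; print(np.linalg.norm(v),np.degrees(np.arctan2(v[1],v[0])))
rg=plane(t,[[340+x/6,205+y/6] for x,y in((195,95),(250,105),(210,230),(158,210))],.09)[:,:2]; print("ring",rg,rg.mean(0),np.linalg.norm(rg.mean(0)-D))
# tub: rim corners, both views
for p in ((297,279),(389,277),(411,345),(303,375)): print("tub side",plane(s,[p],.06))
```

```text
knob [0.59866235 0.00227766] 0.2340760743695895
front tri (array([0.59965351, 0.00170071, 0.09813013]), array([1.43198576e-07])) [[0.59965117 0.00451646 0.1       ]]
block [[ 0.59411085 -0.06084552]
 [ 0.58894808 -0.08248434]
 [ 0.55935975 -0.07282099]
 [ 0.56450496 -0.05123402]] [ 0.57673091 -0.06684622]
0.2340760743695895 71.96683012213616
0.21759659948311966 72.03548421894926
0.18208056624036092 72.02369795385998
0.15920001411286386 71.949271809536
0.1615593896368796 71.77376511707055
ring [[ 0.6130879  -0.02118422]
 [ 0.60907922 -0.04414297]
 [ 0.55661596 -0.02718694]
 [ 0.56478647 -0.00558604]] [ 0.58589238 -0.02452504] 0.20467294510916353
tub side [[0.606463   0.21879851 0.06      ]]
tub side [[0.43777367 0.20059938 0.06      ]]
tub side [[0.40475353 0.36733418 0.06      ]]
tub side [[0.57335409 0.44175778 0.06      ]]
```

Add to h.py:
```python
D=np.array([.5262,-.2203]); U=np.array([np.cos(np.radians(72)),np.sin(np.radians(72))])
def go(x,y,z,yaw=-18.):
    o=monitor.get_obs(); r=R.from_quat(o["tool_rot"]); m=r.as_matrix()
    cur=np.degrees(np.arctan2(m[1,1],m[0,1])); turn=-np.radians((yaw-cur+180)%360-180)
    print("t",o["time"],"shift",np.round(r.inv().apply(np.array([x,y,z])-o["tool_pos"]),4),"turn",round(turn,3),"z axis",np.round(m[:,2],3),"tcp",np.round(o["tool_pos"],4),"op",round(o["opening"],4),"gf",o["grasp_force"],"ft",np.round(o["ft_force"],1))
```

Run:
```python
from h import *
p=D+.2047*U; go(p[0],p[1],.20)
```

```text
t 0.3 shift [-0.5524 -0.3174  0.0486] turn 1.482 z axis [-0. -0. -1.] tcp [0.2057 0.4829 0.2485] op 0.0918 gf 0.0 ft [-0.2 -0.4  0.8]
```

Units first: turns go in shares of pi rad. So 1.482 rad is 0.4717.

{"op": "shift_gripper", "data": {"motion": [{"jaw": 0.092, "tx": -0.05, "ty": -0.03, "twist": 0.0477}, {"jaw": 0.092, "tx": -0.1, "ty": -0.058, "twist": 0.0955}, {"jaw": 0.092, "tx": -0.15, "ty": -0.087, "twist": 0.1528}, {"jaw": 0.092, "tx": -0.2, "ty": -0.115, "tz": 0.01, "twist": 0.2069}, {"jaw": 0.092, "tx": -0.25, "ty": -0.144, "tz": 0.02, "twist": 0.261}, {"jaw": 0.092, "tx": -0.3, "ty": -0.172, "tz": 0.03, "twist": 0.3183}, {"jaw": 0.092, "tx": -0.35, "ty": -0.2, "tz": 0.04, "twist": 0.3661}, {"jaw": 0.092, "tx": -0.4, "ty": -0.23, "tz": 0.048, "twist": 0.4138}, {"jaw": 0.092, "tx": -0.45, "ty": -0.26, "tz": 0.048, "twist": 0.4456}, {"jaw": 0.092, "tx": -0.5, "ty": -0.288, "tz": 0.048, "twist": 0.4717}, {"jaw": 0.092, "tx": -0.552, "ty": -0.317, "tz": 0.048, "twist": 0.4717}, {"jaw": 0.092, "tx": -0.5524, "ty": -0.3174, "tz": 0.0486, "twist": 0.4717}]}}

```text
time: 1.8
tool_pos: [0.5913, -0.0291, 0.1993]
tool_rot: [0.81, 0.586, 0.0, 0.0]
ft_force: [0.4, 0.6, -0.1]
opening: 0.0921
grasp_force: 0.0
```

Run:
```python
from h import *
p=D+.2047*U; go(p[0],p[1],.2)
c=imaging.camera("wrist"); cv2.imwrite("pics/w1.png",c["color"][:,:,::-1])
v=R.from_quat(c["attitude"]).inv()
def proj(P):
    q=v.apply(np.array(P)-c["position"]); a=q[:2]/q[2]; a=a*(1+c["k1"]*(a@a)); return c["K"][:2,:2]@a+c["K"][:2,2]
for r,z in((.235,.115),(.2047,.108),(.1625,.118)): print(r,proj([*(D+r*U),z]))
```

```text
t 1.8 shift [ 0.0027 -0.0028 -0.0007] turn -0.004 z axis [ 0.001 -0.001 -1.   ] tcp [ 0.5913 -0.0291  0.1993] op 0.0921 gf 0.0 ft [ 0.4  0.6 -0.1]
0.235 [313.2109301  203.86119504]
0.2047 [313.72602884 256.13762344]
0.1625 [314.09292853 333.71234917]
```

View pics/w1.png

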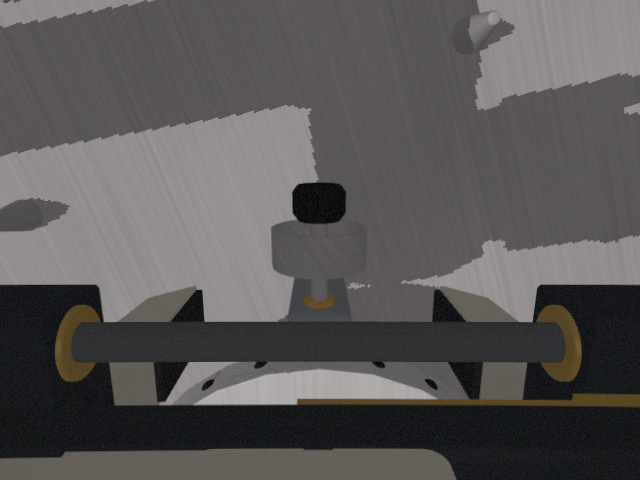

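The wrist view shows the knob centred at (319,203), the ring spanning columns 272–367 and rows about 225–275, and the fingers symmetric about column 319. The gripper is centred sideways and needs about 4 mm more towards the knob. I'll descend and close.

{"op": "shift_gripper", "data": {"motion": [{"jaw": 0.092, "tx": 0.003, "ty": -0.001, "tz": 0.03}, {"jaw": 0.092, "tx": 0.003, "ty": -0.001, "tz": 0.06}, {"jaw": 0.092, "tx": 0.003, "ty": -0.001, "tz": 0.09}, {"jaw": 0.092, "tx": 0.003, "ty": -0.001, "tz": 0.112}, {"jaw": 0.092, "tx": 0.003, "ty": -0.001, "tz": 0.112}, {"jaw": 0.05, "tx": 0.003, "ty": -0.001, "tz": 0.112}, {"jaw": 0.05, "tx": 0.003, "ty": -0.001, "tz": 0.112}, {"jaw": 0.05, "tx": 0.003, "ty": -0.001, "tz": 0.112}, {"jaw": 0.05, "tx": 0.003, "ty": -0.001, "tz": 0.112}, {"jaw": 0.05, "tx": 0.003, "ty": -0.001, "tz": 0.112}]}}

```text
time: 3.1
tool_pos: [0.5899, -0.0225, 0.0886]
tool_rot: [0.809, 0.588, 0.0, 0.0]
ft_force: [0.4, -0.2, 2.0]
opening: 0.0578
grasp_force: 30.0
```

Run:
```python
from h import *
p=D+.2047*U; go(p[0],p[1],.109)
```

```text
t 3.1 shift [-0.0031  0.0006 -0.0204] turn 0.0 z axis [ 0.001 -0.    -1.   ] tcp [ 0.5899 -0.0225  0.0886] op 0.0578 gf 29.99969436787069 ft [ 0.4 -0.2  2. ]
```

{"op": "shift_gripper", "data": {"motion": [{"jaw": 0.05, "tz": -0.008}, {"jaw": 0.05, "tz": -0.016}, {"jaw": 0.05, "tz": -0.022}, {"jaw": 0.05, "tz": -0.022}]}}

```text
time: 3.6
tool_pos: [0.5898, -0.0224, 0.1108]
tool_rot: [0.809, 0.588, 0.0, 0.0]
ft_force: [0.5, -0.1, -1.1]
opening: 0.0577
grasp_force: 30.0
```

Run:
```python
from h import *
go(.5,.29,.109)
s=imaging.camera("side"); w=imaging.camera("wrist")
B=s["color"][145:225,270:370]; im=np.hstack([cv2.resize(B,(400,320),interpolation=2),cv2.resize(w["color"],(400,320))]); cv2.imwrite("pics/s2.png",im[:,:,::-1])
```

```text
t 3.6 shift [ 0.2694 -0.1819  0.0017] turn 0.0 z axis [ 0.001 -0.    -1.   ] tcp [ 0.5898 -0.0224  0.1108] op 0.0577 gf 29.99930887017399 ft [ 0.5 -0.1 -1.1]
```

View pics/s2.png

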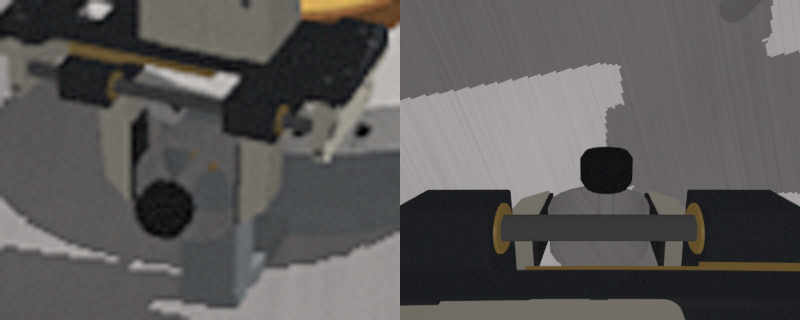

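The ring has risen in the jaws, with the knob at (163,208) in the enlarged side crop. I'll check the ring's height against projections before pulling it out.

Run:
```python
from h import *
s=imaging.camera("side")
a=R.from_quat(s["attitude"]).inv()
def P(r,z,l=0):
    q=a.apply(np.array([*(D+r*U+l*np.array([U[1],-U[0]])),z])-s["position"])
    return cv2.projectPoints(q.reshape(1,3),np.zeros(3),np.zeros(3),s["K"],np.array([s["k1"],0,0,0,0]))[0].ravel()
for zc in (.09,.1,.11): 
    print(zc,[(np.round((P(.2205,zc+dz)-[270,145])*4)) for dz in(-.03,-.027,.027,.03)])
print("knob",(P(.245,.1)-[270,145])*4)
B=s["color"][175:215,295:345]; cv2.imwrite("pics/s3.png",cv2.resize(B,(750,600),interpolation=2)[:,:,::-1])
```

```text
0.09 [array([176., 257.]), array([176., 252.]), array([176., 166.]), array([176., 161.])]
0.1 [array([176., 241.]), array([176., 236.]), array([175., 150.]), array([175., 145.])]
0.11 [array([176., 225.]), array([176., 221.]), array([175., 133.]), array([175., 128.])]
knob [157.45896091 217.23467829]
```

View pics/s3.png

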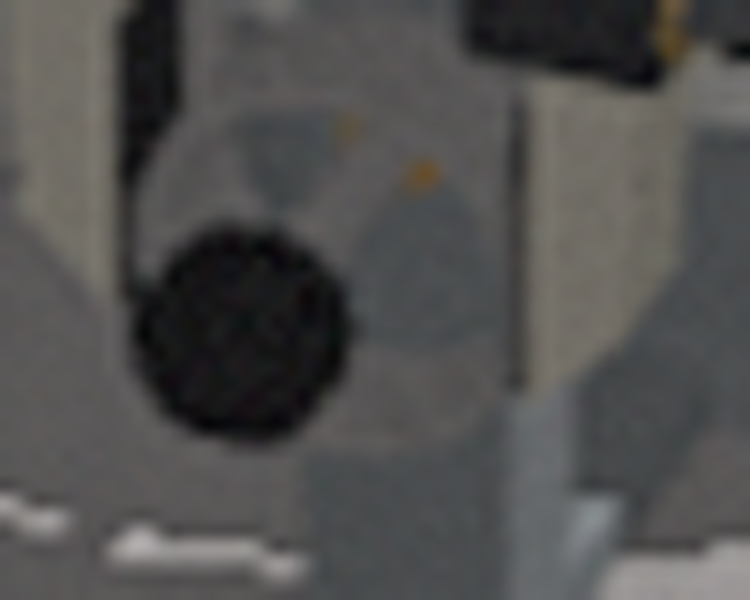

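The ring's front face spans about (135–510, 95–450) in the crop, so its centre is at z ≈ 0.095–0.100 and concentric with the shaft. I'll raise it 3 mm more, then pull it off level.

{"op": "shift_gripper", "data": {"motion": [{"jaw": 0.05, "tz": -0.003}, {"jaw": 0.05, "tx": 0.02, "tz": -0.003}, {"jaw": 0.05, "tx": 0.045, "tz": -0.003}, {"jaw": 0.05, "tx": 0.07, "tz": -0.003}, {"jaw": 0.05, "tx": 0.1, "tz": -0.003}, {"jaw": 0.05, "tx": 0.12, "tz": -0.01}, {"jaw": 0.05, "tx": 0.12, "tz": -0.02}]}}

```text
time: 4.62
tool_pos: [0.6267, 0.0935, 0.1304]
tool_rot: [0.808, 0.589, -0.0, -0.0]
ft_force: [-0.0, -0.2, -1.2]
opening: 0.0577
grasp_force: 30.0
```

Run:
```python
from h import *
go(.508,.287,.13)
```

```text
t 4.625 shift [ 0.1478 -0.1723  0.0005] turn 0.003 z axis [-0.  0. -1.] tcp [0.6267 0.0935 0.1304] op 0.0577 gf 29.999359832145274 ft [-0.  -0.2 -1.2]
```

{"op": "shift_gripper", "data": {"motion": [{"jaw": 0.05, "tx": 0.03, "ty": -0.035}, {"jaw": 0.05, "tx": 0.06, "ty": -0.07}, {"jaw": 0.05, "tx": 0.09, "ty": -0.105}, {"jaw": 0.05, "tx": 0.12, "ty": -0.14}, {"jaw": 0.05, "tx": 0.148, "ty": -0.172}, {"jaw": 0.05, "tx": 0.148, "ty": -0.172}]}}

```text
time: 5.38
tool_pos: [0.5075, 0.2872, 0.1311]
tool_rot: [0.808, 0.589, 0.0, -0.0]
ft_force: [0.5, -0.2, -1.3]
opening: 0.0579
grasp_force: 30.0
```

Run:
```python
from h import *
go(.508,.287,.13)
t=imaging.camera("top"); s=imaging.camera("side")
im=np.hstack([cv2.resize(t["color"][190:330,180:320],(400,400)),cv2.resize(s["color"][220:400,260:440],(400,400))]); cv2.imwrite("pics/t4.png",im[:,:,::-1])
```

```text
t 5.375 shift [-0.      0.0006  0.0011] turn 0.003 z axis [ 0.  0. -1.] tcp [0.5075 0.2872 0.1311] op 0.0579 gf 29.999569547362626 ft [ 0.5 -0.2 -1.3]
```

View pics/t4.png

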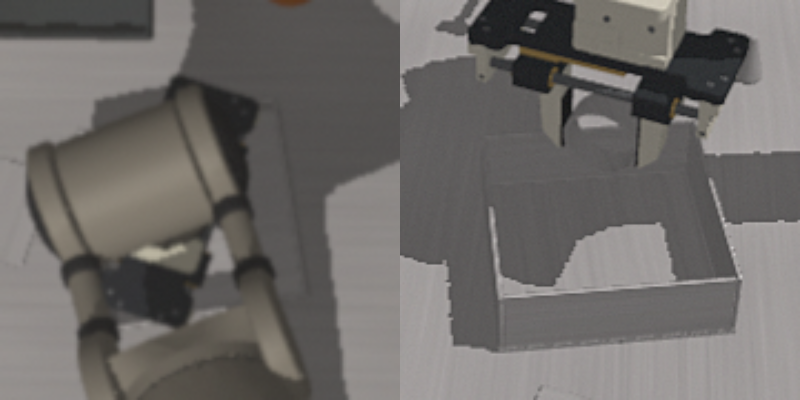

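The side view shows the ring held in the jaws above the middle of the tub, whose near rim corners are at (499,293) and (740,280). Casting the rim corners puts the tub's centre at about (0.507, 0.292), so I'll lower and release here.

{"op": "shift_gripper", "data": {"motion": [{"jaw": 0.05, "tz": 0.03}, {"jaw": 0.05, "tz": 0.055}, {"jaw": 0.05, "tz": 0.07}, {"jaw": 0.05, "tz": 0.078}, {"jaw": 0.05, "tz": 0.078}]}}

```text
time: 6.1
tool_pos: [0.5091, 0.2853, 0.0521]
tool_rot: [0.809, 0.588, -0.0, -0.0]
ft_force: [0.4, 0.2, -0.5]
opening: 0.0577
grasp_force: 30.0
```

Run:
```python
from h import *
go(.508,.287,.13)
```

```text
t 6.1 shift [ 0.0013 -0.0015 -0.0779] turn -0.0 z axis [-0. -0. -1.] tcp [0.5091 0.2853 0.0521] op 0.0577 gf 29.999269237741828 ft [ 0.4  0.2 -0.5]
```

{"op": "shift_gripper", "data": {"motion": [{"jaw": 0.05, "tz": 0.003}, {"jaw": 0.07, "tz": 0.003}, {"jaw": 0.09, "tz": 0.003}, {"jaw": 0.09, "tz": 0.003}, {"jaw": 0.09, "tz": 0.003}, {"jaw": 0.09, "tz": -0.02}, {"jaw": 0.09, "tz": -0.05}, {"jaw": 0.09, "tz": -0.1}, {"jaw": 0.09, "tz": -0.148}, {"jaw": 0.09, "tz": -0.148}]}}

```text
time: 7.35
tool_pos: [0.5106, 0.2865, 0.2045]
tool_rot: [0.809, 0.588, 0.004, 0.001]
ft_force: [-0.8, 0.3, 0.1]
opening: 0.0901
grasp_force: 0.0
```

Run:
```python
from h import *
p=D+.212*U; go(p[0],p[1],.2)
s=imaging.camera("side"); w=imaging.camera("wrist")
im=np.hstack([cv2.resize(s["color"][240:400,260:440],(400,356)),cv2.resize(w["color"],(400,356))]); cv2.imwrite("pics/t5.png",im[:,:,::-1])
```

```text
t 7.35 shift [-0.2652  0.1714  0.0042] turn 0.0 z axis [ 0.008  0.003 -1.   ] tcp [0.5106 0.2865 0.2045] op 0.0901 gf 0.0 ft [-0.8  0.3  0.1]
```

View pics/t5.png

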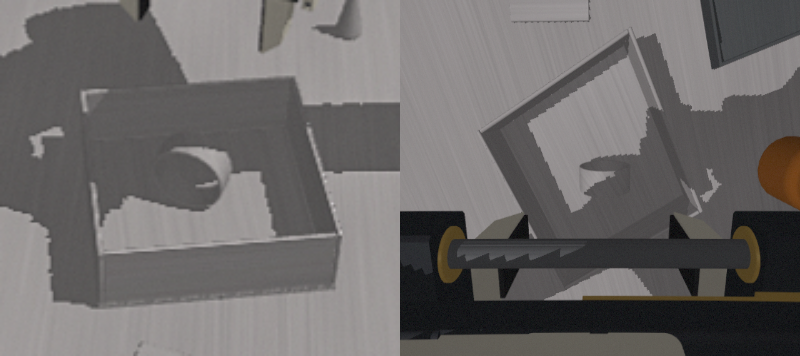

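The side and wrist views show the ring standing free near the middle of the tub, at (195,178) and (604,177), with the fingers empty. Next I'll go back above the shaft.

{"op": "shift_gripper", "data": {"motion": [{"jaw": 0.06, "tx": -0.03, "ty": 0.02}, {"jaw": 0.06, "tx": -0.075, "ty": 0.048}, {"jaw": 0.06, "tx": -0.12, "ty": 0.077}, {"jaw": 0.06, "tx": -0.165, "ty": 0.107}, {"jaw": 0.06, "tx": -0.21, "ty": 0.137}, {"jaw": 0.06, "tx": -0.25, "ty": 0.161}, {"jaw": 0.06, "tx": -0.268, "ty": 0.171, "tz": 0.004}, {"jaw": 0.06, "tx": -0.268, "ty": 0.171, "tz": 0.004}, {"jaw": 0.06, "tx": -0.268, "ty": 0.171, "tz": 0.004}]}}

```text
time: 8.57
tool_pos: [0.588, -0.0206, 0.1954]
tool_rot: [0.809, 0.588, -0.0, -0.001]
ft_force: [-0.2, 0.0, 0.6]
opening: 0.0596
grasp_force: 0.0
```

Run:
```python
from h import *
p=D+.209*U; go(p[0],p[1],.103)
w=imaging.camera("wrist"); cv2.imwrite("pics/w6.png",w["color"][120:360,160:480][:,:,::-1])
```

```text
t 8.575 shift [-0.      0.003   0.0924] turn 0.001 z axis [-0.002  0.001 -1.   ] tcp [ 0.588  -0.0206  0.1954] op 0.0596 gf 0.0 ft [-0.2  0.   0.6]
```

View pics/w6.png

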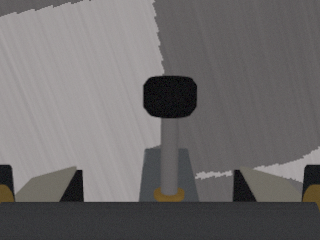

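The wrist crop shows the knob and shaft at column 170, while the midpoint between the jaws is at about 158. The gripper needs about 5 mm along +y, then it can descend and close on the shaft.

{"op": "shift_gripper", "data": {"motion": [{"jaw": 0.06, "ty": 0.005, "tz": 0.02}, {"jaw": 0.06, "ty": 0.005, "tz": 0.05}, {"jaw": 0.06, "ty": 0.005, "tz": 0.08}, {"jaw": 0.06, "ty": 0.005, "tz": 0.0925}, {"jaw": 0.06, "ty": 0.005, "tz": 0.0925}, {"jaw": 0.0, "ty": 0.005, "tz": 0.0925}, {"jaw": 0.0, "ty": 0.005, "tz": 0.0925}, {"jaw": 0.0, "ty": 0.005, "tz": 0.0925}, {"jaw": 0.0, "ty": 0.005, "tz": 0.0925}, {"jaw": 0.0, "ty": 0.005, "tz": 0.0925}, {"jaw": 0.0, "ty": 0.005, "tz": 0.0925}]}}

```text
time: 10.0
tool_pos: [0.5937, -0.0237, 0.1037]
tool_rot: [0.809, 0.588, 0.0, 0.0]
ft_force: [1.6, 0.6, -0.9]
opening: 0.0089
grasp_force: 30.0
```

Run:
```python
from h import *
p=D+.229*U; go(p[0],p[1],.103)
```

```text
t 10.0 shift [ 0.0212 -0.0034  0.0007] turn 0.0 z axis [ 0.001 -0.    -1.   ] tcp [ 0.5937 -0.0237  0.1037] op 0.0089 gf 30.00013679265976 ft [ 1.6  0.6 -0.9]
```

{"op": "shift_gripper", "data": {"motion": [{"jaw": 0, "tx": 0.005}, {"jaw": 0, "tx": 0.01}, {"jaw": 0, "tx": 0.015}, {"jaw": 0, "tx": 0.015}, {"jaw": 0, "tx": 0.015}]}}

```text
time: 10.62
tool_pos: [0.5978, -0.011, 0.1036]
tool_rot: [0.809, 0.588, -0.001, 0.001]
ft_force: [-1.8, -8.2, 0.1]
opening: 0.0091
grasp_force: 30.0
```

{"op": "shift_gripper", "data": {"motion": [{"jaw": 0, "tx": 0.003}, {"jaw": 0, "tx": 0.003}, {"jaw": 0, "tx": 0.003}]}}

```text
time: 11.0
tool_pos: [0.5987, -0.0083, 0.1036]
tool_rot: [0.809, 0.588, -0.001, 0.001]
ft_force: [-1.0, -8.8, 0.6]
opening: 0.0086
grasp_force: 30.0
```

{"op": "shift_gripper", "data": {"motion": [{"jaw": 0, "tx": 0.003}, {"jaw": 0, "tx": 0.003}, {"jaw": 0, "tx": 0.003}]}}

```text
time: 11.38
tool_pos: [0.5995, -0.0056, 0.1036]
tool_rot: [0.809, 0.588, -0.001, 0.001]
ft_force: [-1.6, -9.9, 1.4]
opening: 0.0092
grasp_force: 30.0
```

{"op": "shift_gripper", "data": {"motion": [{"jaw": 0, "tx": 0.002}, {"jaw": 0, "tx": 0.002}, {"jaw": 0, "tx": 0.002}, {"jaw": 0, "tx": 0.002}]}}

```text
time: 11.88
tool_pos: [0.5999, -0.0045, 0.1036]
tool_rot: [0.809, 0.588, -0.002, 0.001]
ft_force: [-3.0, -13.0, 1.3]
opening: 0.0091
grasp_force: 30.0
```

Run:
```python
from h import *
t=imaging.camera("top"); s=imaging.camera("side")
im=np.hstack([cv2.resize(t["color"][190:290,180:400],(420,191)),cv2.resize(s["color"][150:390,250:440],(380,480))[:191*0+480][:480]]) if 0 else s["color"][140:400,220:460]
cv2.imwrite("pics/s7.png",cv2.resize(im,(552,598))[:,:,::-1])
```

```text
(no output)
```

View pics/s7.png

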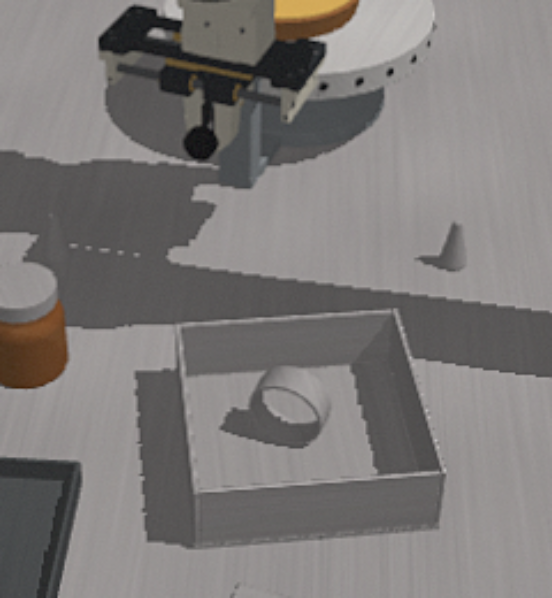

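The side view shows the ring at rest in the tub at about (290,408), with the fingers holding the shaft behind the knob at (200,142). The pull force has risen to 13 N, past the spring's 10 N, so the plunger is against its stop.

```bash
python3 -c "
from cell import manip, imaging, monitor
print(manip.close_job())"
```

```text
the job is handed in; nothing more can be done
None
```

The ring is in the tub and the gripper is holding the plunger fully back against its stop (about 20 mm of travel); I handed the job in at about 12 s, but no verdict was printed.

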